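Click shut the flip lids of a sweetener box along the row

ROBOT

A 6-joint arm with a two-finger parallel gripper is mounted at the origin on a cart in front of the work surface, level with it; the furniture and walls round the work are solid. World frame = base frame: x ahead of the robot, y to its left, z up, the work surface at z = 0. Lengths are in m, angles in rad, forces in N, time in s.
With the tool pointing down it reaches from about 0.4 to 0.825 m from the base axis. Payload 7 kg.
Tool frame: the origin (TCP) lies at the very end of the fingers, on their centre line; the grasp point (between the pads) lies arm.hold_point_z behind it (arm.hold_point_z is the distance from the TCP to the grasp point, in m); z points along the fingers, y is the line along which they close (so a half turn about z gives the same grasp; the last joint's range is limited). The gripper opens to 88 mm and grips with 3 to 60 N. Pads are 19 mm wide; open, the fingers measure 130 mm over their backs; the gripper's body (78 mm by 193 mm) begins 47 mm behind the grasp point.
Start: joints at [-0.929, 0.359, 0.012, 0, -1.224, -0.288], TCP at [0.234, -0.633, 0.227] pointing down, gripper open.
Joint ranges: [-3.07, 3.07], [-1.43, 2.12], [-1.02, 1.25], [-3.03, 1.67], [-3.05, -0], [-3.03, 3.03]. Speed limits (rad/s): [2.39, 2.39, 3.01, 3.14, 3.14, 3.14].

INTERFACE

Orientations are given as [roll, pitch, yaw] about the fixed x, y, z axes, in that order (R = Rz(yaw) Ry(pitch) Rx(roll)).
In Python, from station import arm gives the robot as it stands.
- The arm moves only by the shell command python3 -m creep [FORCE], which reads ROWS from standard input. ROWS is one flat JSON list of numbers that holds 1 to 20 rows one after another, with no inner brackets; each row has 5 numbers: the finger opening in m, then dx, dy, dz in m, then a turn about the tool's z in rad; each row is the pose to reach, as a shift and turn from the pose commanded when the command began, along the tool's axes at that moment; what a row does not reach only later rows make up. A row lasts 1/12 s, in which the tool goes at most 0.0417 m and 0.125 rad, less where a joint would pass 70% of its speed; a pose out of reach is approached as far as the arm can. The fingers move at their own pace and stop on an object; FORCE is the grip in N (left out, the last holds). Time passes only in rows, so rows that do not move let the fingers close. It prints the time, the measured TCP pose, the force, the opening and the grip force at its end. Input that does not fit is refused with a message, and nothing moves.
- arm.get_state(): the state, without advancing time (a new reading comes with each control period).
- arm.grab_frame(name): name is "scene" or "top" or "wrist"; returns the picture (420x560x3 uint8, red, green, blue); there is no depth.
- arm.camera_params(name): a dict with "fx", "fy", "cx", "cy" (pixels), "T" (4x4, takes a point from camera to world coordinates); the wrist camera has in their place "hand_eye" (4x4, takes a point from camera to tool coordinates, whose origin is the TCP and whose axes are the flange's). Camera axes: x right, y down, z forward; pixel columns grow to the right and rows downward; lengths in m; the calibration is good to about 2 mm. A picture is of the moment at which its call begins: read the wrist's pose just before it. camera_params takes no time and is no camera call.
- arm.job_done(): hands the job in; it is judged then, once.
The state is a dict: "t": time; "q": joint angles; "qd": joint speeds; "joint_efforts": joint torques, N m; "eef_pos": TCP position; "ee_rot": TCP orientation; "force": force on the tool from outside, world axes, zero at the start; "moment": the same for the moment, N m; "width": finger opening in m; "gripper_force": force on a finger pad.
Only numpy, scipy, OpenCV 4.12 (cv2) and the standard library are available. Lean on these libraries where they do the work, as an engineer would, in place of code of your own. Each camera call takes 0.05 s, during which the arm holds its last target. There are 200 camera calls.

TASK

The four flip lids of the black sweetener box have been left ajar, and the sugar and biscuits in it must stay dry. Work along the row with the fingertips and press every lid gently down until it clicks fully shut. Only press: do not pick up or shove the box or bend a lid back, and leave the shot glass, dropper bottle, jar and spoon alone.

Things in the scene. Friction and masses are not known exactly. Their poses are not given: they have to be found in the camera images.
- box: Loose black plastic box, 0.7 to 1.1 kg, 92 mm deep (x), 228 long (y), 63 high with lids shut; four cells in a row along y. Origin: middle of its underside, z up. Front wall (tabs, catches) at x = -46 mm; hinge line along y at x = +40, z = 61.5 mm. Middles of lid0 to lid3 at y = -84, -28, +28, +84 mm. A shut lid's upper face is level at z = 63 mm.
- lid0 (a joint): Angle (rad) of the lid at the box's -y end: 0 shut, growing as its front edge rises; starts between 0.12 and 0.9 and stays wherever it is left (0.3 N at the tab moves it). At about 0.09 (front edge 8 mm too high) the lid rests on a sprung catch; about 7 to 8 N down at the front edge (more nearer the hinge) pushes it past, and it clicks shut and holds.
- lid1 (a joint): The same for the lid second from the box's -y end. Under a shut lid the stop gives about 1 mm for 10 N at the front edge, so a press by position 1 to 2 mm too deep does no harm, and a force stop of about 12 N at the front edge gets past the catch.
- lid2 (a joint): The same for the lid third from the box's -y end.
- lid3 (a joint): The same for the lid at the box's +y end.
- edge0 (a point): Middle of lid0's upper face near its front edge, 86 mm from the hinge line: a good place to press. Each lid is a clear plate in a grey frame, 53 mm wide, 3 mm thick, reaching 92 mm from its hinge, with a grey finger tab (26 mm wide) out to 103 mm and a 12 mm skirt hanging in front of the box's front wall.
- edge1 (a point): The same on lid1.
- edge2 (a point): The same on lid2.
- edge3 (a point): The same on lid3.
- shot_glass: Loose clear shot glass, 60 mm across, 68 mm high, behind the box; a bystander. Origin: middle of its underside.
- dropper: Loose brown dropper bottle with a black pointed top, 34 mm across, 102 mm high, in front of the box; a bystander. Origin: middle of its underside.
- jar: Loose cocoa jar with a dark cap, 44 mm across, 105 mm high, behind the box; a bystander. Origin: middle of its underside.
- spoon: Loose steel teaspoon, 130 mm long, lying in front of the box; a bystander. Origin: its middle, underside.
- mat: Flat grey ribbed silicone mat, 400 by 440 mm, 6 mm thick, fixed, on which the box and the bystanders stand. Origin: middle of its underside, at the work surface.

How it is judged:
By the outcome, as a careful person would: the job done as asked, in the order asked, and still so for the second after the job is handed in, with the robot touching nothing.
It also fails if it takes over 48 s, if anything falls off the work surface, if the arm or the gripper's body presses on something with over 40 N, if the wrist force passes 120 N, or if a joint passes its speed limit or range.

## Working session

There is one attempt and no reset: what is moved stays moved. The work goes in short steps, Python scripts to look and compute and a shell command to move; the robot and the scene stay as the last step left them, time stands still between calls to the robot, and variables do not carry over. Pictures are saved under pics/ and viewed, at most 10 in all, crops included, and the job is handed in when it is done.

```bash
mkdir -p pics; python3 - <<'E'
from station import arm
import cv2
for n in("scene","top"):
    f=arm.grab_frame(n); cv2.imwrite(f"pics/{n}0.png",cv2.resize(f[:,:,::-1],(800,600),interpolation=cv2.INTER_CUBIC))
    p=arm.camera_params(n); print(n,p)
s=arm.get_state(); print(s["t"],s["eef_pos"],s["ee_rot"],s["force"],arm.hold_point_z)
E
```

```text
scene {'fx': 538.4661588308446, 'fy': 538.4661588308446, 'cx': 276.0369631443988, 'cy': 208.6980266733159, 'T': array([[-0.45151709, -0.45894826,  0.76517894, -0.12283879],
       [-0.89224799,  0.23712637, -0.38427153,  0.56802944],
       [-0.00508335, -0.85623453, -0.51656227,  0.52792169],
       [ 0.        ,  0.        ,  0.        ,  1.        ]])}
top {'fx': 384.2621134177947, 'fy': 384.2621134177947, 'cx': 278.0756641484899, 'cy': 208.7516540683832, 'T': array([[-0.02941743, -0.99406562,  0.10472895,  0.41598476],
       [-0.99949713,  0.02801274, -0.01485866,  0.21683251],
       [ 0.01183674, -0.10511339, -0.9943898 ,  0.92995033],
       [ 0.        ,  0.        ,  0.        ,  1.        ]])}
0.1 [ 0.23367341 -0.63278783  0.2257357 ] [ 3.14012693e+00 -1.34650348e-04 -2.78790524e+00] [-0.80312503 -0.1628408  -0.00236745] 0.0188
```

View pics/scene0.png

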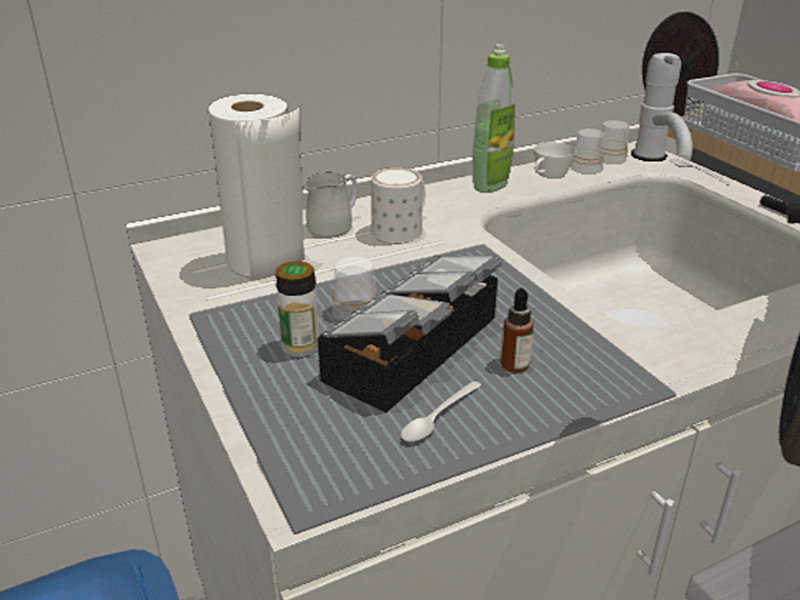

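View pics/top0.png

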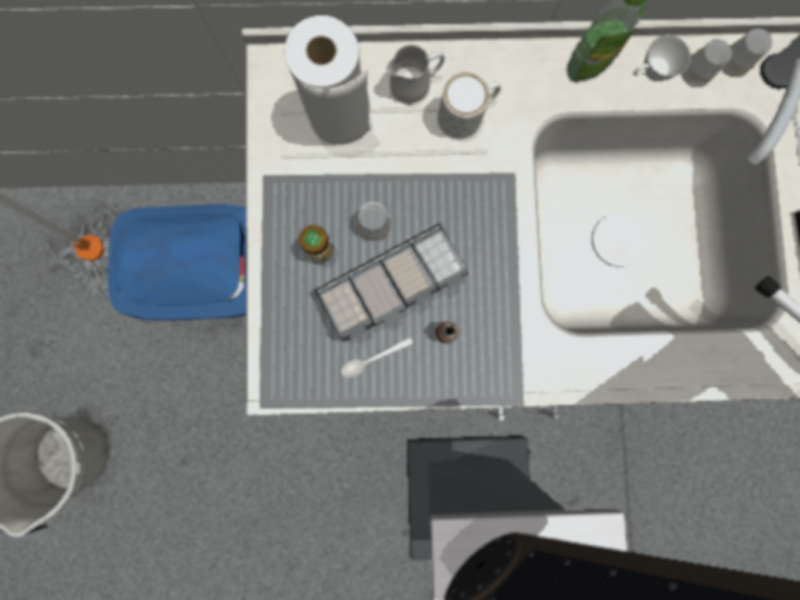

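```bash
python3 - <<'E'
import cv2
from station import arm
f=arm.grab_frame("top")[145:245,210:340,::-1]; a=cv2.resize(f,(780,600),interpolation=cv2.INTER_CUBIC)
cv2.imwrite("pics/topc.png",a)
f=arm.grab_frame("scene")[165:300,215:395,::-1]; cv2.imwrite("pics/scenec.png",cv2.resize(f,(800,600),interpolation=cv2.INTER_CUBIC))
E
```

```text
(no output)
```

View pics/topc.png

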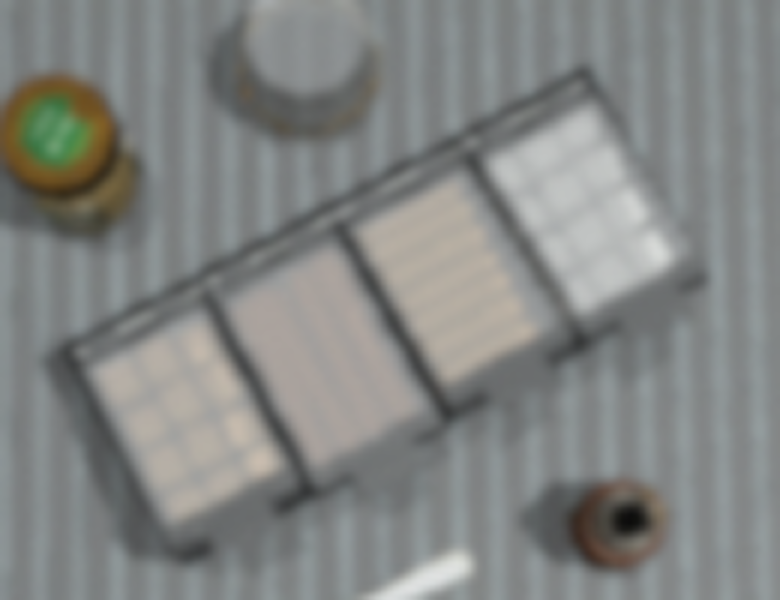

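View pics/scenec.png

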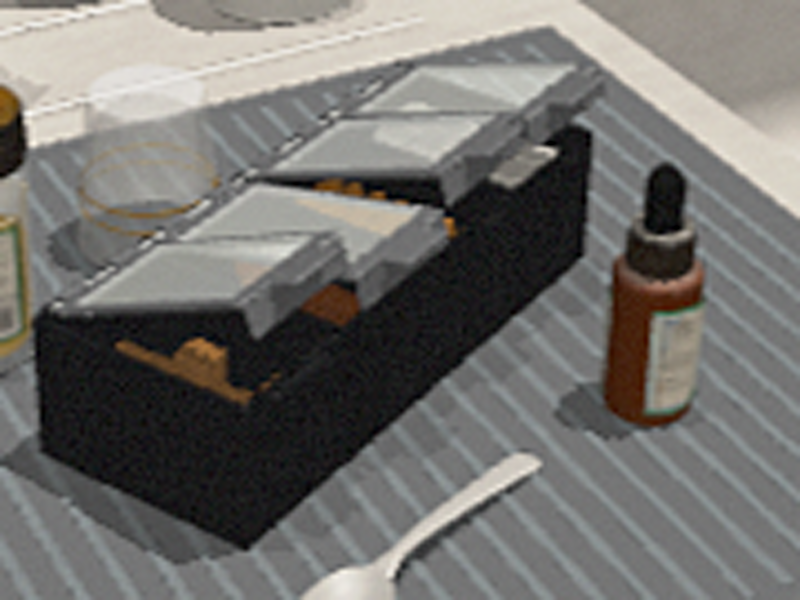

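```bash
cat > h.py <<'E'
import numpy as np
from station import arm
from scipy.optimize import least_squares
P={n:arm.camera_params(n) for n in("scene","top")}
def proj(n,X):
    p=P[n]; c=np.linalg.inv(p["T"])@np.append(X,1); return np.array([p["fx"]*c[0]/c[2]+p["cx"],p["fy"]*c[1]/c[2]+p["cy"]])
def Rz(a): return np.array([[np.cos(a),-np.sin(a),0],[np.sin(a),np.cos(a),0],[0,0,1]])
def W(b,X): return Rz(b[2])@np.array(X)+[b[0],b[1],.006]
def lid(b,i,r,th,dy=0): return W(b,[.040-r*np.cos(th)+.0015*np.sin(th),-.084+.056*i+dy,.0615+r*np.sin(th)+.0015*np.cos(th)])
t=lambda u,v:np.array([u/6+210,v/6+145])
s=lambda u,v:np.array([u*.225+215,v*.225+165])
E
python3 - <<'E'
from h import *
obs=[("top",t(590,70),(.046,-.114,.0615)),("top",t(62,352),(.046,.114,.0615)),
("top",t(698,283),(-.046,-.114,.058)),("top",t(578,345),(-.046,-.056,.058)),("top",t(447,415),(-.046,0,.058)),("top",t(305,495),(-.046,.056,.058)),("top",t(185,553),(-.046,.114,.058)),
("scene",s(247,548),(-.046,.114,0)),("scene",s(42,452),(.046,.114,0)),("scene",s(583,258),(-.046,-.114,0)),("scene",s(38,312),(.046,.114,.0615))]
r=least_squares(lambda b:np.concatenate([proj(n,W(b,X))-u for n,u,X in obs]),[.55,.15,.45],loss="soft_l1")
b=r.x; print("box",b); print(r.fun.reshape(-1,2).round(1).tolist()); np.save("b.npy",b)
for i,u in((3,s(243,303)),(2,s(356,270)),(1,s(440,182)),(0,s(523,118))):
    q=least_squares(lambda a:proj("scene",lid(b,i,.092,a[0],.0265))-u,[.4]); print(i,q.x,q.fun.round(1))
st=arm.get_state(); R=Rz(st["ee_rot"][2])@np.diag([1,-1,-1])
for i in range(4): print(i,(R.T@(lid(b,i,.084,0)-st["eef_pos"])).round(4),lid(b,i,.084,0).round(4))
print("turn",-(b[2]-np.pi-st["ee_rot"][2]))
E
```

```text
box [0.53554187 0.211505   0.46279734]
[[0.4, -1.2], [-0.1, -1.7], [1.6, -1.4], [-0.7, 0.1], [-0.6, 0.0], [1.3, -1.6], [-1.6, 0.9], [0.4, 1.5], [0.3, 1.0], [1.5, 0.5], [-0.9, 0.3]]
3 [0.41250204] [ 0.8 -0.3]
2 [0.24071383] [ 0.9 -0.2]
1 [0.32104309] [ 1.5 -0.4]
0 [0.32512423] [ 1.5 -0.4]
0 [-0.541   0.5993  0.157 ] [0.5337 0.1167 0.069 ]
1 [-0.535  0.655  0.157] [0.5087 0.1668 0.069 ]
2 [-0.5289  0.7106  0.157 ] [0.4837 0.2169 0.069 ]
3 [-0.5228  0.7663  0.157 ] [0.4587 0.267  0.069 ]
turn -0.10902926691598669
```

```bash
echo '[0, -0.3, 0.3, 0, -0.109, 0, -0.3, 0.3, 0, -0.109, 0, -0.3, 0.3, 0, -0.109, 0, -0.3, 0.3, 0, -0.109, 0, -0.3, 0.3, 0, -0.109, 0, -0.3, 0.3, 0, -0.109, 0, -0.3, 0.3, 0, -0.109, 0, -0.3, 0.3, 0, -0.109, 0, -0.3, 0.3, 0, -0.109, 0, -0.3, 0.3, 0, -0.109, 0, -0.541, 0.599, 0.06, -0.109, 0, -0.541, 0.599, 0.06, -0.109, 0, -0.541, 0.599, 0.06, -0.109, 0, -0.541, 0.599, 0.06, -0.109, 0, -0.541, 0.599, 0.06, -0.109, 0, -0.541, 0.599, 0.06, -0.109, 0, -0.541, 0.599, 0.06, -0.109, 0, -0.541, 0.599, 0.06, -0.109, 0, -0.541, 0.599, 0.06, -0.109, 0, -0.541, 0.599, 0.06, -0.109]' | python3 -m creep 10
cat > where.py <<'E'
import sys; from h import *
b=np.load("b.npy"); st=arm.get_state(); R=Rz(st["ee_rot"][2])@np.diag([1,-1,-1])
print(round(st["t"],2),st["eef_pos"].round(4),st["force"].round(1),"turn",round(-(b[2]-np.pi-st["ee_rot"][2]),3))
for i in range(4): print(i,(R.T@(lid(b,i,.083,0)-st["eef_pos"])).round(4))
E
python3 where.py
python3 - <<'E'
from station import arm
import cv2
f=arm.grab_frame("wrist"); cv2.imwrite("pics/w1.png",f[:,:,::-1])
E
```

```text
t: 1.87
eef_pos: [0.5347, 0.1199, 0.1657]
ee_rot: [3.142, 0.0, -2.677]
force: [0.6, 0.4, 0.6]
width: 0.0001
gripper_force: 0.0
1.87 [0.5347 0.1199 0.1657] [0.6 0.4 0.6] turn 0.002
0 [ 0.0014 -0.0024  0.0967]
1 [0.0012 0.0536 0.0967]
2 [0.0011 0.1096 0.0967]
3 [0.001  0.1656 0.0967]
```

View pics/w1.png

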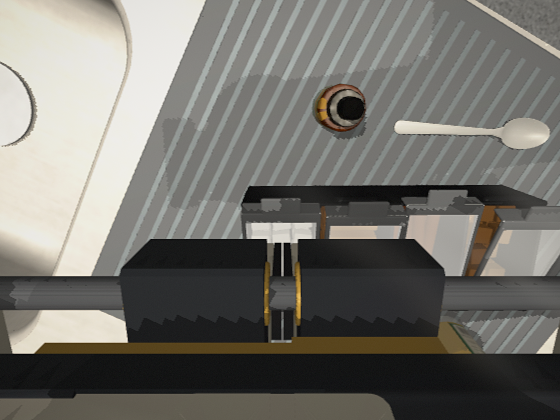

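```bash
python3 - <<'E'
from h import *
b=np.load("b.npy"); st=arm.get_state(); p=arm.camera_params("wrist")
T=np.eye(4); T[:3,:3]=Rz(st["ee_rot"][2])@np.diag([1,-1,-1]); T[:3,3]=st["eef_pos"]; P["w"]={**p,"T":T@p["hand_eye"]}
print(st["t"],st["eef_pos"])
for th in(.1,.2,.3,.4): print(th,*[proj("w",lid(b,i,.103,th)).round(0) for i in range(4)],*[proj("w",lid(b,i,.092,th,.0265)).round(0) for i in range(4)])
print(proj("w",W(b,(-.046,-.114,.06))),proj("w",W(b,(-.046,-.114,0))),proj("w",W(b,(-.046,.114,0))))
E
```

```text
1.9167 [0.53548286 0.12136201 0.16516681]
0.1 [276. 179.] [357. 180.] [438. 180.] [519. 180.] [313. 195.] [393. 195.] [473. 195.] [553. 196.]
0.2 [275. 185.] [360. 185.] [444. 186.] [528. 186.] [315. 200.] [397. 200.] [480. 201.] [562. 201.]
0.3 [275. 192.] [363. 193.] [450. 193.] [538. 193.] [316. 207.] [401. 207.] [486. 208.] [571. 208.]
0.4 [275. 202.] [366. 202.] [456. 203.] [547. 203.] [317. 216.] [405. 216.] [493. 216.] [581. 217.]
[235.23941271 197.30945087] [243.55748257 180.69935458] [497.25164988 181.77077069]
```

```bash
echo '[0, 0, 0, 0.03, 0, 0, 0, 0, 0.05, 0, 0, 0, 0, 0.06, 0, 0, 0, 0, 0.066, 0, 0, 0, 0, 0.072, 0, 0, 0, 0, 0.078, 0, 0, 0, 0, 0.084, 0, 0, 0, 0, 0.084, 0]' | python3 -m creep; python3 where.py
```

```text
t: 2.58
eef_pos: [0.5336, 0.1159, 0.082]
ee_rot: [3.141, -0.0, -2.679]
force: [0.2, -0.6, 0.3]
width: 0.0002
gripper_force: 0.0
2.58 [0.5336 0.1159 0.082 ] [ 0.2 -0.6  0.3] turn -0.0
0 [-0.0014  0.0007  0.013 ]
1 [-0.0014  0.0567  0.013 ]
2 [-0.0014  0.1127  0.013 ]
3 [-0.0013  0.1687  0.013 ]
```

```bash
echo '[0, -0.002, 0.002, 0.003, 0, 0, -0.003, 0.002, 0.006, 0, 0, -0.003, 0.002, 0.008, 0, 0, -0.003, 0.002, 0.01, 0, 0, -0.003, 0.002, 0.01, 0]' | python3 -m creep; echo '[0, 0, 0, 0.001, 0, 0, 0, 0, 0.002, 0, 0, 0, 0, 0.003, 0, 0, 0, 0, 0.003, 0]' | python3 -m creep
```

```text
t: 3.0
eef_pos: [0.5356, 0.1194, 0.0725]
ee_rot: [3.142, 0.0, -2.679]
force: [-0.1, -0.5, 0.0]
width: 0.0005
gripper_force: 0.0
t: 3.33
eef_pos: [0.5356, 0.1192, 0.0693]
ee_rot: [-3.142, -0.0, -2.679]
force: [-0.6, -0.0, -0.8]
width: -0.0
gripper_force: 0.0
```

```bash
echo '[0, 0, 0, 0.001, 0, 0, 0, 0, 0.001, 0]' | python3 -m creep;echo '[0, 0, 0, 0.001, 0, 0, 0, 0, 0.001, 0]' | python3 -m creep; python3 - <<'E'
from station import arm
import cv2
f=arm.grab_frame("scene")[145:280,215:395,::-1]; cv2.imwrite("pics/s2.png",cv2.resize(f,(800,600),interpolation=cv2.INTER_CUBIC))
E
```

```text
t: 3.5
eef_pos: [0.5357, 0.1192, 0.069]
ee_rot: [-3.141, 0.0, -2.679]
force: [-2.8, 0.1, 7.1]
width: 0.0003
gripper_force: 3.0
t: 3.67
eef_pos: [0.5357, 0.1192, 0.0687]
ee_rot: [-3.141, 0.0, -2.678]
force: [-4.3, 0.0, 11.9]
width: 0.0005
gripper_force: 6.2
```

View pics/s2.png

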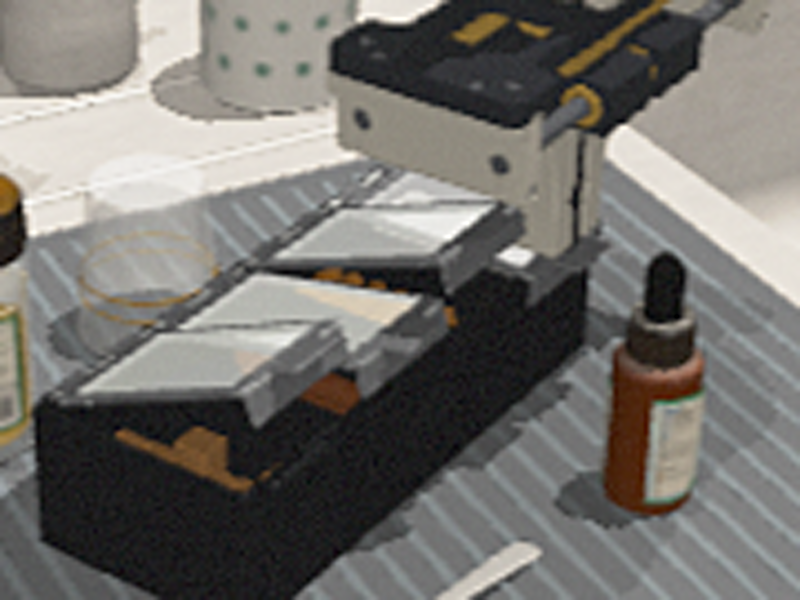

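```bash
echo '[0, 0, 0, -0.02, 0, 0, 0, 0, -0.055, 0, 0, 0, 0.03, -0.055, 0, 0, 0, 0.056, -0.055, 0, 0, 0, 0.056, -0.05, 0, 0, 0, 0.056, -0.04, 0, 0, 0, 0.056, -0.033, 0, 0, 0, 0.056, -0.026, 0, 0, 0, 0.056, -0.019, 0, 0, 0, 0.056, -0.014, 0, 0, 0, 0.056, -0.01, 0, 0, 0, 0.056, -0.01, 0]' | python3 -m creep; for i in 1 2 3; do echo '[0, 0, 0, 0.0015, 0, 0, 0, 0, 0.003, 0, 0, 0, 0, 0.003, 0]' | python3 -m creep|grep -E 'pos|force:'; done; python3 where.py
```

```text
t: 4.72
eef_pos: [0.5103, 0.1687, 0.0767]
ee_rot: [-3.141, -0.002, -2.679]
force: [-1.3, -0.8, 2.5]
width: 0.0008
gripper_force: 1.2
eef_pos: [0.5104, 0.1689, 0.0748]
force: [-1.4, -0.8, 1.6]
gripper_force: 0.9
eef_pos: [0.5108, 0.1696, 0.0714]
force: [-0.3, 0.0, 0.1]
gripper_force: 0.0
eef_pos: [0.511, 0.1697, 0.069]
force: [-3.1, 0.4, 6.7]
gripper_force: 3.3
5.47 [0.511  0.1697 0.069 ] [-3.1  0.4  6.7] turn 0.0
0 [ 0.0024 -0.0576  0.    ]
1 [ 0.0024 -0.0016  0.    ]
2 [0.0024 0.0544 0.    ]
3 [0.0023 0.1104 0.    ]
```

```bash
echo '[0, 0, 0, 0.001, 0, 0, 0, 0, 0.001, 0]' | python3 -m creep|grep -E 'pos|force:'; echo '[0, 0, 0, -0.02, 0, 0, 0, 0, -0.055, 0, 0, 0, 0.03, -0.055, 0, 0, 0, 0.056, -0.055, 0, 0, 0, 0.056, -0.05, 0, 0, 0, 0.056, -0.04, 0, 0, 0, 0.056, -0.033, 0, 0, 0, 0.056, -0.026, 0, 0, 0, 0.056, -0.019, 0, 0, 0, 0.056, -0.014, 0, 0, 0, 0.056, -0.01, 0, 0, 0, 0.056, -0.01, 0]' | python3 -m creep; for i in 1 2 3; do echo '[0, 0, 0, 0.0015, 0, 0, 0, 0, 0.003, 0, 0, 0, 0, 0.003, 0]' | python3 -m creep|grep -E 'pos|force:'; done;  echo '[0, 0, 0, 0.001, 0, 0, 0, 0, 0.001, 0]' | python3 -m creep|grep -E 'pos|force:'; python3 where.py
```

```text
eef_pos: [0.511, 0.1697, 0.0687]
force: [-5.3, -0.8, 13.3]
gripper_force: 6.5
t: 6.63
eef_pos: [0.4854, 0.2188, 0.0767]
ee_rot: [-3.141, -0.002, -2.679]
force: [-0.5, -0.0, 2.5]
width: 0.0008
gripper_force: 1.2
eef_pos: [0.4854, 0.219, 0.0748]
force: [-0.7, -1.2, 0.8]
gripper_force: 0.9
eef_pos: [0.4857, 0.2197, 0.0715]
force: [-0.2, 0.3, 0.2]
gripper_force: 0.0
eef_pos: [0.486, 0.2199, 0.069]
force: [-2.1, 0.8, 7.0]
gripper_force: 3.3
eef_pos: [0.486, 0.2199, 0.0687]
force: [-5.0, -0.2, 13.0]
gripper_force: 6.6
7.55 [0.486  0.2199 0.0687] [-5.  -0.2 13. ] turn 0.001
0 [ 0.0025 -0.1136 -0.0003]
1 [ 0.0024 -0.0576 -0.0003]
2 [ 0.0024 -0.0016 -0.0003]
3 [ 0.0024  0.0544 -0.0003]
```

```bash
echo '[0, 0, 0, -0.02, 0, 0, 0, 0, -0.055, 0, 0, 0, 0.03, -0.055, 0, 0, 0, 0.056, -0.055, 0, 0, 0, 0.056, -0.05, 0, 0, 0, 0.056, -0.04, 0, 0, 0, 0.056, -0.033, 0, 0, 0, 0.056, -0.026, 0, 0, 0, 0.056, -0.019, 0, 0, 0, 0.056, -0.014, 0, 0, 0, 0.056, -0.01, 0, 0, 0, 0.056, -0.01, 0]' | python3 -m creep; for i in 1 2 3; do echo '[0, 0, 0, 0.0015, 0, 0, 0, 0, 0.003, 0, 0, 0, 0, 0.003, 0]' | python3 -m creep|grep -E 'pos|force:'; done;  echo '[0, 0, 0, 0.001, 0, 0, 0, 0, 0.001, 0]' | python3 -m creep|grep -E 'pos|force:'
echo '[0, 0, 0, -0.02, 0, 0, 0, 0, -0.06, 0, 0, 0, 0, -0.1, 0, 0, 0, -0.04, -0.13, 0, 0, 0, -0.08, -0.15, 0, 0, 0, -0.12, -0.15, 0, 0, 0, -0.16, -0.15, 0, 0, 0, -0.2, -0.15, 0, 0, 0, -0.24, -0.15, 0, 0, 0, -0.28, -0.15, 0, 0, 0, -0.32, -0.15, 0, 0, 0, -0.32, -0.15, 0, 0, 0, -0.32, -0.15, 0]' | python3 -m creep
python3 - <<'E'
from station import arm
import cv2
f=arm.grab_frame("scene")[145:280,215:395,::-1]; cv2.imwrite("pics/s3.png",cv2.resize(f,(800,600),interpolation=cv2.INTER_CUBIC))
E
```

```text
t: 8.55
eef_pos: [0.4605, 0.2689, 0.0767]
ee_rot: [-3.141, -0.001, -2.679]
force: [-1.0, -1.3, 2.9]
width: 0.0005
gripper_force: 1.1
eef_pos: [0.4605, 0.2691, 0.0748]
force: [-1.0, -1.6, 1.6]
gripper_force: 0.8
eef_pos: [0.4607, 0.2698, 0.0715]
force: [-0.1, -0.1, -0.6]
gripper_force: 0.0
eef_pos: [0.4609, 0.27, 0.069]
force: [-2.7, -0.4, 6.2]
gripper_force: 3.3
eef_pos: [0.461, 0.2701, 0.0687]
force: [-4.3, -1.5, 12.7]
gripper_force: 6.5
t: 10.55
eef_pos: [0.6039, -0.019, 0.2166]
ee_rot: [3.141, -0.001, -2.683]
force: [-0.1, 0.5, -0.5]
width: 0.0004
gripper_force: 0.0
```

View pics/s3.png

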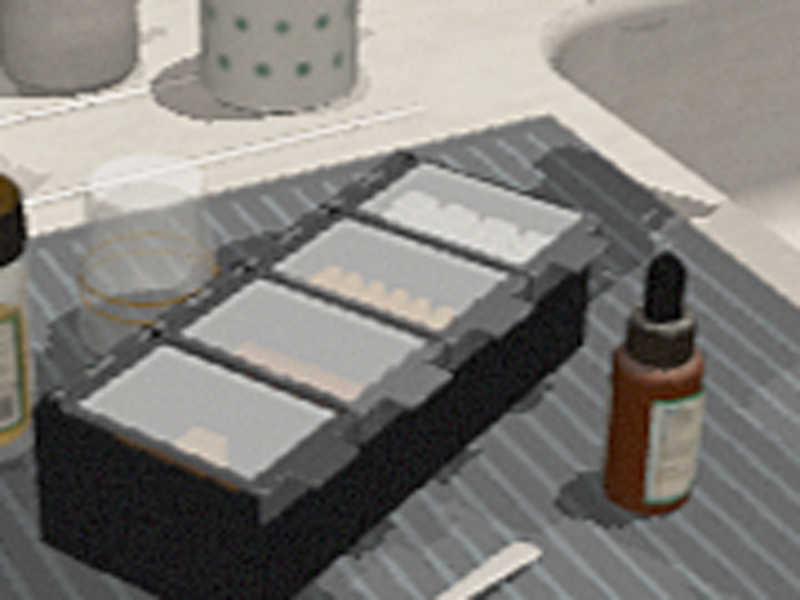

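The four lids look flat and even, with the box and bystanders where they were. There is an orange line at lid3's end edge (about 180,465), so I'll check that corner against the geometry.

```bash
python3 - <<'E'
from h import *
import cv2
b=np.load("b.npy")
for i in range(4): print(i,*[((proj("scene",lid(b,i,.092,th,dy))-[215,145])/.225).round(0) for th in(0,.09) for dy in(.0265,-.0265)])
f=arm.grab_frame("scene")[195:280,215:335,::-1]; cv2.imwrite("pics/s4.png",cv2.resize(f,(800,567),interpolation=cv2.INTER_CUBIC))
E
```

```text
0 [538. 278.] [609. 221.] [538. 258.] [609. 202.]
1 [456. 343.] [534. 281.] [456. 323.] [534. 262.]
2 [366. 415.] [451. 347.] [366. 394.] [451. 327.]
3 [268. 494.] [361. 419.] [267. 472.] [361. 398.]
```

View pics/s4.png

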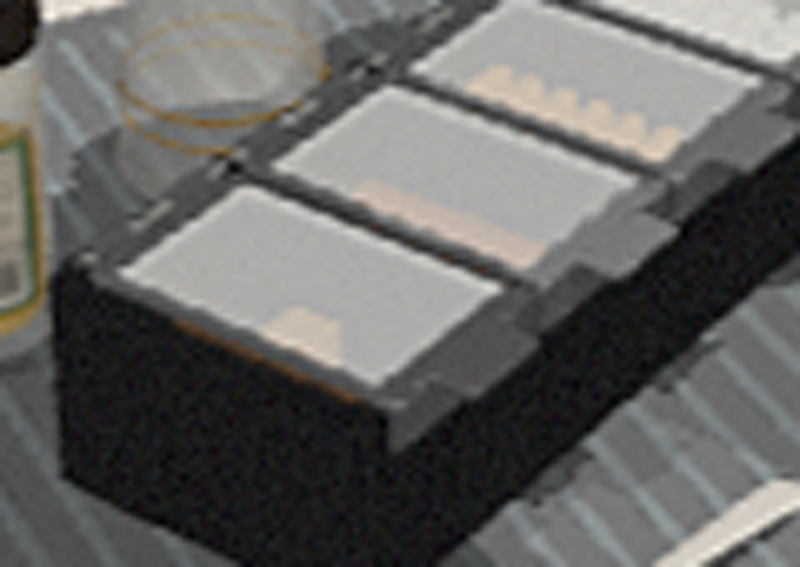

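The lid3 corner sits at about (265,495). Predicted: (268,494) if shut, (267,472) if resting on the catch. So it is shut, and the orange line is only a thin slit between lid and wall.

```bash
python3 -c "
from station import arm
print(arm.job_done())"
```

```text
the job is handed in; nothing more can be done
None
```

I pressed all four lids shut in order from lid0 to lid3, with about 12–13 N on each, and handed the job in at about 11 s; the final pictures show them all level and nothing visibly moved.

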